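# Proof-pull a bracket with a peak-hold spring gauge

### The arm

A 6-joint arm with a two-finger parallel gripper is mounted at the origin on the work surface. World frame = base frame: x ahead of the robot, y to its left, z up, the work surface at z = 0. Lengths are in m, angles in rad, forces in N, time in s.
With the tool pointing down it reaches from about 0.325 to 0.775 m from the base axis. Payload 5.5 kg.
Tool frame: the origin (TCP) lies between the finger pads; the fingertips stand 8 mm ahead of it and the grasp point (between the pads) lies 11 mm behind it (tcp_to_tips is the distance from the TCP to the fingertips, in m); z points along the fingers, y is the line along which they close (so a half turn about z gives the same grasp; the last joint's range is limited). The gripper opens to 88 mm and grips with 3 to 60 N. Pads are 20 mm wide; open, the fingers measure 115 mm over their backs; the gripper's body (75 mm by 178 mm) begins 61 mm behind the grasp point.
Start: joints at [-0.057, 0.091, 1.231, -0, 1.82, -0.057], TCP at [0.6, -0, 0.205] pointing down, gripper open.
Joint ranges: [-2.87, 2.87], [-0.86, 2.18], [0.17, 2.46], [-1.51, 4.65], [0.06, 2.69], [-2.65, 2.65]. Speed limits (rad/s): [2.57, 2.57, 3.01, 3.14, 3.14, 3.14].

### API

Orientations are given as a unit quaternion [w, x, y, z].
In Python, from bench import * gives the robot as it stands. Calls block until the motion is done:
- move_to(position, orientation): joint-space move of the TCP to a pose.
- move_l(position, speed=0.15, orientation=None): straight line of the TCP; orientation=None keeps the orientation; speed is the mean speed in m/s.
- movej(angles): joint-space move.
- gripper_open() and close(): open the fingers fully, or close them until they stop; the grip force is fixed at half the most.
- hold(seconds).
- inverse_kinematics(position, orientation): joint angles nearest the present ones, or None.
- state(): the state.
- get_image(name): name is "scene" or "side" or "wrist"; returns a dict with "frame" (420x560x3 uint8, blue, green, red), "depth" (420x560 float32, m along the optical axis (not along the pixel's ray), 0 where there is no reading), "camera_matrix" (3x3 intrinsics, pixels), "view" (4x4, takes a point from world to camera coordinates). Camera axes: x right, y up, looking along -z (the intrinsics and any distortion apply to the point x, -y, -z); pixel columns grow to the right and rows downward; lengths in m; the calibration is good to about 2 mm. A picture is of the moment at which its call begins.
A pose or a line that the arm cannot do raises IKError and nothing moves.
- job_done(): hands the job in; it is judged then, once.
The state is a dict: "time": time; "joint_pos": joint angles; "dq": joint speeds; "joint_torque": joint torques, N m; "ee_pos": TCP position; "ee_rot": TCP orientation; "ft_force": force on the tool from outside, world axes, zero at the start; "moment": the same for the moment, N m; "finger_gap": finger opening in m; "finger_force": force on a finger pad.
Only numpy, scipy, OpenCV 4.12 (cv2) and the standard library are available. Lean on these libraries where they do the work, as an engineer would, in place of code of your own. Each camera call takes 0.05 s, during which the arm holds its last target. There are 200 camera calls.

### The job

Proof-pull the bracket on the test rig: first push the gauge's drag pointer back to zero, fully home against the driver behind it. Then take the gauge's handle and pull it straight out of the case - there is some slack to take up before the spring starts to draw - until the pointer stands between the two long marks, hold it there for about a second without pulling past the marks, and ease the handle all the way back in without letting it snap. Leave the pointer standing between the long marks as the record of the pull, and leave the other things on the bench alone.

Things in the scene. Friction and masses are not known exactly. Their poses are not given: they have to be found in the camera images.
- rig: Fixed dark steel base plate, 370 x 90 x 12 mm, with two rails (top at z = 21 mm) that carry the gauge. Origin on the bench surface, on the centre line; the plate spans x -125 to +245 mm, y +-45 mm. The handle is pulled along -x of this frame; +x points from the gauge to the bracket.
- case: The gauge's aluminium case, 150 x 50 mm, black end caps 54 mm wide, top face at z = 63 mm; axes parallel to the rig's. Origin under its middle at bench height; it spans x -75 to +75 mm. It slides along the rails (about 1.5 N friction) and stays where left. Pulled along -x, the bolt head on its tail rod bears on the bracket after an unknown slack (up to 50 mm); only then does the spring draw.
- marks (a point): Point on top of the case midway between the two long marks, z = 63 mm, at x = 0 of the case. The long marks are raised lines across both edges of the top at x = +4 and -4 mm. Short ticks every 10 mm run from zero (x = +40 mm) to x = -30 mm.
- bolt_head (a point): Centre of the square steel bolt head (26 x 26 x 10 mm) on the rod at the case's far end, x = +145 mm of the case, z = 42 mm. It sits behind a slotted grey upright bracket, 44 mm wide and 72 mm high, on a wooden block on the rig. It carries the pull.
- handle: Upright flat black pull tab, 12 mm thick (x), 40 mm wide (y), top 19 mm above and foot 41 mm below its origin, which is the grip point, z = 78 mm. A 12 mm rod 36 mm below the origin joins it to the case. Home: origin at x = -130 mm of the case, 55 mm in front of it. Draws 70 mm at most; the spring pulls back with 3 N plus 0.2 N per mm (11 N at the middle of the long marks).
- rider: The drag pointer: dark steel block 14 (x) x 26 (y) x 20 mm high, sliding with 0.8 N friction on top of the case. Origin at the middle of its underside, z = 63.5 mm. At zero its origin is at x = +40 mm of the case, touching the driver, a fin of the plunger in the case's slot that pushes it out with the handle, mm for mm, and leaves it there; x = 0 is the middle of the marks. It starts beyond them.
- screwdriver: Screwdriver lying on the bench; origin under its middle; leave alone.
- tape_measure: Tape measure, 70 x 38 x 62 mm, standing on the bench; origin under its middle; leave alone.
- screw_jar: Clear jar with steel cap, 52 mm diameter, 70 mm high; origin under its middle; leave alone.
- offcut: Wooden offcut, 90 x 35 x 20 mm; origin under its middle; leave alone.
- carton: Small carton, 110 x 70 x 50 mm; origin under its middle; leave alone.
- wrench: Wrench lying on the bench; origin under its middle; leave alone.
- glue_bottle: Bottle, 52 mm diameter, 150 mm high; origin under its middle; leave alone.

How it is judged:
By the outcome, as a careful person would: the job done as asked, in the order asked, and still so for the second after the job is handed in, with the robot touching nothing.
It also fails if it takes over 67 s, if anything falls off the work surface, if the arm or the gripper's body presses on something with over 40 N, if the wrist force passes 120 N, or if a joint passes its speed limit or range.

## Working session

There is one attempt and no reset: what is moved stays moved. The work goes in short steps, each a Python script; the robot and the scene stay as the last script left them, time stands still between calls to the robot, and variables do not carry over. Pictures are saved under pics/ and viewed, at most 12 in all, crops included, and the job is handed in when it is done.

```bash
mkdir -p pics; cat > h.py <<'E'
from bench import *
import numpy as np, cv2
def snap(name,fn):
    d=get_image(name); np.savez('pics/'+fn+'.npz',**{k:d[k] for k in d}); cv2.imwrite('pics/'+fn+'.png',d['frame']); return d
def load(fn): return dict(np.load('pics/'+fn+'.npz'))
def px(d,u,v,z=None):
    K=d['camera_matrix'];V=np.linalg.inv(d['view'])
    r=np.linalg.inv(K)@np.array([u,v,1.]); r=np.array([r[0],-r[1],-1.])
    o=V[:3,3]; w=V[:3,:3]@r
    if z is None:
        s=float(d['depth'][int(round(v)),int(round(u))])
    else: s=(z-o[2])/w[2]
    return o+s*w
def proj(d,p):
    c=d['view']@np.append(p,1.); q=d['camera_matrix']@np.array([c[0],-c[1],-c[2]]); return q[:2]/q[2]
E
python3 - <<'E'
from h import *
for n in ['scene','side']: d=snap(n,n+'1'); print(n,d.keys(),np.linalg.inv(d['view'])[:3,3])
s=state(); print(s['time'],s['ee_rot'],s['ft_force'],s['finger_gap'])
a=cv2.imread('pics/scene1.png');
E
```

```text
scene dict_keys(['frame', 'depth', 'camera_matrix', 'view']) [ 1.30206597 -0.86307247  0.85432768]
side dict_keys(['frame', 'depth', 'camera_matrix', 'view']) [0.16359829 0.86045657 0.73644349]
0.1 [-6.57792182e-04  7.07116354e-01  7.07096664e-01 -5.80969424e-04] [0.42981976 0.7464606  0.18254375] 0.08796885862012155
```

View pics/scene1.png

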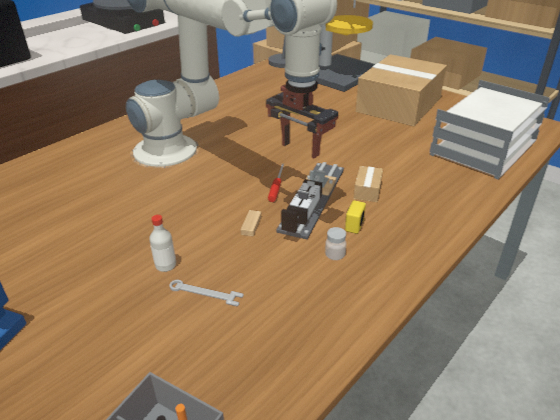

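View pics/side1.png

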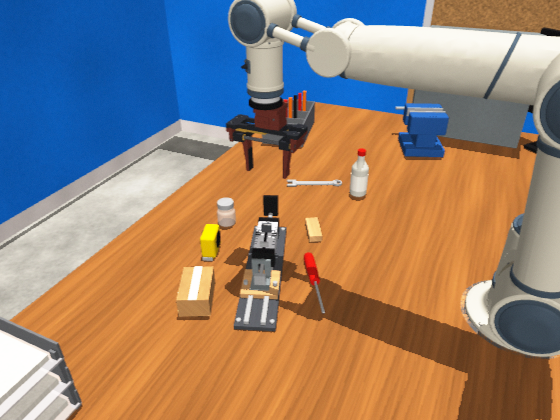

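Scene: the rig runs from the handle at scene (295,215) / side (271,205) to the bracket end at scene (330,170) / side (258,325). Next I'll enlarge both crops.

```bash
python3 - <<'E'
from h import *
a=cv2.imread('pics/scene1.png')[155:245,265:355]; b=cv2.imread('pics/side1.png')[185:335,215:315]
a=cv2.resize(a,(400,400),interpolation=2); b=cv2.resize(b,(400,600),interpolation=2)
o=np.zeros((600,800,3),np.uint8); o[:400,:400]=a; o[:,400:]=b; cv2.imwrite('pics/c1.png',o)
E
```

```text
(no output)
```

View pics/c1.png

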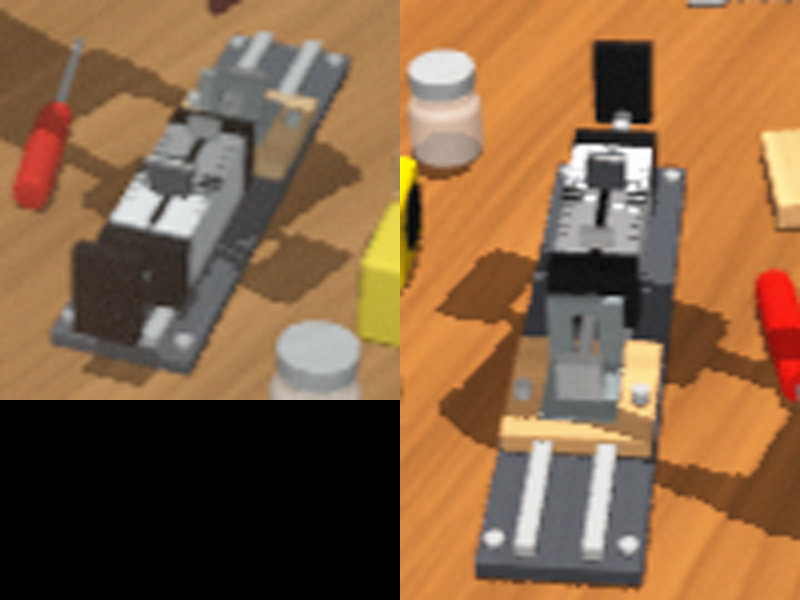

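```bash
python3 - <<'E'
from h import *
s=load('scene1');e=load('side1')
P={}
for n,d,u,v,z in [('nl',s,276.7,230.4,.012),('nr',s,307.8,236.5,.012),('fr',s,343.8,168.5,.012),('fl',s,317.2,164,.012),('sfl',e,234.5,326,.012),('sfr',e,275.7,328,.012),
 ('handle topL',e,263.5,195.5,.097),('handle topR',e,278,195.5,.097),('handle top s',s,265+108/4.44,155+247/4.44,.097)]:
    print(n,px(d,u,v,z).round(4))
E
```

```text
nl [ 0.5966 -0.0902  0.012 ]
nr [ 0.6756 -0.0558  0.012 ]
fr [0.5493 0.2827 0.012 ]
fl [0.4682 0.2494 0.012 ]
sfl [0.5371 0.2936 0.012 ]
sfr [0.4558 0.2627 0.012 ]
handle topL [ 0.6537 -0.0821  0.097 ]
handle topR [ 0.6176 -0.0981  0.097 ]
handle top s [ 0.6388 -0.0878  0.097 ]
```

```bash
cat >> h.py <<'E'
from scipy.spatial.transform import Rotation as Ro
def quat(yaw): # tool down, tool y at world angle yaw
    y=np.array([np.cos(yaw),np.sin(yaw),0]); z=np.array([0,0,-1.]); R=np.c_[np.cross(y,z),y,z]
    q=Ro.from_matrix(R).as_quat(); return [float(q[3]),*map(float,q[:3])]
E
python3 - <<'E'
from h import *
d=np.array([-.127,.339]);d/=np.hypot(*d); h=np.array([.6357,-.090]); c=h+.1*d
q=quat(np.arctan2(-d[1],-d[0])); 
for k in (1,-1): print(inverse_kinematics([*c,.26],quat(np.arctan2(-k*d[1],-k*d[0]))))
move_to([*c,.26],q); w=snap('wrist','w1'); print(state()['time'],state()['ft_force'],np.linalg.inv(w['view'])[:3,3])
cv2.imwrite('pics/w1b.png',cv2.resize(w['frame'],(800,600),interpolation=2))
E
```

```text
[-5.05701485e-02  1.11785033e-01  1.11136557e+00 -4.44089210e-16
  1.91844205e+00  1.16177882e+00]
[-5.05701485e-02  1.11785033e-01  1.11136557e+00 -4.44089210e-16
  1.91844205e+00 -1.97981383e+00]
1.2667 [-0.04085191 -0.59331475  0.34076956] [0.67562554 0.03243275 0.43832626]
```

View pics/w1b.png

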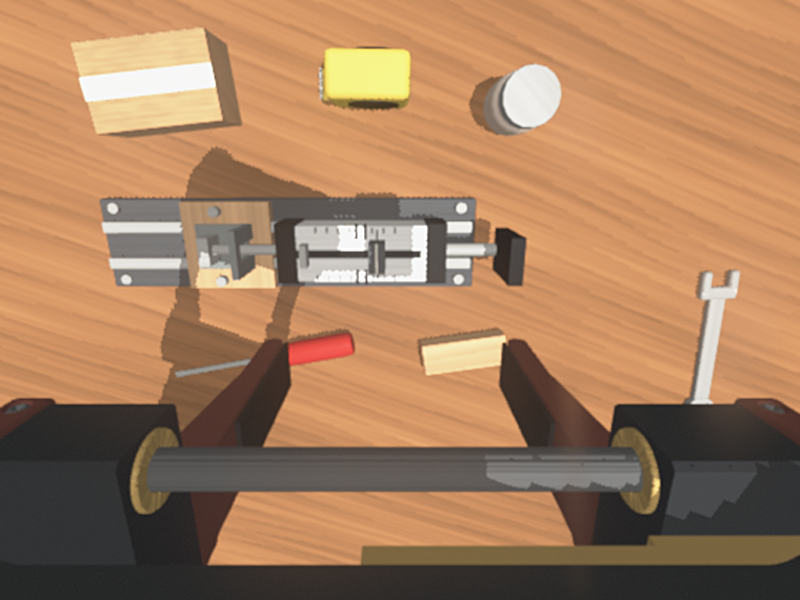

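Wrist view (800 px wide): plate (100–475, 198–287), end caps' outer edges at x = 276 and 446 (rows 219–284), rider top near (377,258), driver at (303,255), handle top right edge at x≈523, rows 232–284.

```bash
python3 - <<'E'
from h import *
w=load('w1');k=.7
g=lambda u,v,z:px(w,u*k,v*k,z)[:2]
L=(g(100,199,.012)+g(113,287,.012))/2;R=(g(475,198,.012)+g(472,285,.012))/2
print('plate len',np.linalg.norm(L-R),L,R)
d=(L-R)/np.linalg.norm(L-R);n=np.array([-d[1],d[0]]);print('d',d,np.degrees(np.arctan2(d[1],d[0])))
o=R+.125*d
f=lambda p:((p-o)@d,(p-o)@n)
for nm,u,v,z in [('capL t',276,219,.063),('capL b',276,285,.063),('capR t',446,219,.063),('capR b',446,283,.063),('riderL t',370,240,.0835),('riderR b',384,275,.0835),('hand t',523,232,.097),('hand b',523,284,.097),('driver',303,255,.07)]:
    print(nm,g(u,v,z).round(4),np.round(f(g(u,v,z)),4),'depth pt',px(w,u*k,v*k).round(3))
np.savez('rig.npz',d=d,n=n,o=o)
E
```

```text
plate len 0.3691631915619389 [0.50032776 0.27591747] [ 0.63164682 -0.06909958]
d [-0.35572087  0.93459224] 110.8376312080809
capL t [0.5956 0.1125] [ 0.0575 -0.0309] depth pt [0.584 0.124 0.011]
capL b [0.5379 0.096 ] [0.0626 0.0288] depth pt [0.522 0.103 0.02 ]
capR t [ 0.6477 -0.0261] [-0.0906 -0.0303] depth pt [ 0.644 -0.034  0.012]
capR b [ 0.5942 -0.0484] [-0.0923  0.0276] depth pt [ 0.583 -0.06   0.011]
riderL t [0.6108 0.0298] [-0.0252 -0.0157] depth pt [0.607 0.03  0.063]
riderR b [0.5866 0.0084] [-0.0365  0.0146] depth pt [0.581 0.007 0.062]
hand t [ 0.6623 -0.0824] [-0.1484 -0.0239] depth pt [ 0.659 -0.115 -0.   ]
hand b [ 0.6233 -0.1012] [-0.152   0.0192] depth pt [ 0.608 -0.139 -0.001]
driver [0.5752 0.0802] [ 0.0346 -0.0003] depth pt [0.577 0.079 0.076]
```

```bash
cat >> h.py <<'E'
import os
if os.path.exists('rig.npz'):
    _r=np.load('rig.npz'); d,n,o=_r['d'],_r['n'],_r['o']
    Q=quat(np.arctan2(-d[1],-d[0]))
    def P(x,z,y=-.001): return [*(o+x*d+y*n),z]   # rig frame -> world
    def fx(k=6):
        a=[]
        for _ in range(k): hold(.02); a.append(np.dot(state()['ft_force'][:2],d))
        return float(np.mean(a))
    def rx(): return float((np.array(state()['ee_pos'][:2])-o)@d)
E
python3 - <<'E'
from h import *
close(); move_to(P(-.066,.13),Q); move_l(P(-.066,.079),.1)
f0=fx(15); print('f0',f0,state()['finger_gap'])
move_l(P(-.020,.079),.05); print(fx()-f0)
for x in np.arange(-.018,.0101,.002):
    move_l(P(x,.079),.03); f=fx()-f0; print(round(rx(),4),round(f,2))
    if f<-1.6: break
w=snap('wrist','w2'); print(state()['time'])
cv2.imwrite('pics/w2b.png',cv2.resize(w['frame'][80:290,100:380],(800,600),interpolation=2))
E
```

```text
f0 -0.06496980405381675 0.0008835787618348908
-0.21753370335268207
-0.018 -0.2
-0.016 -0.09
-0.014 -0.09
-0.012 0.01
-0.01 0.16
-0.008 0.01
-0.006 0.16
-0.004 0.15
-0.002 -0.06
0.0 0.18
0.002 -0.23
0.004 -0.03
0.006 0.23
0.008 -0.06
0.01 0.02
10.575
```

View pics/w2b.png

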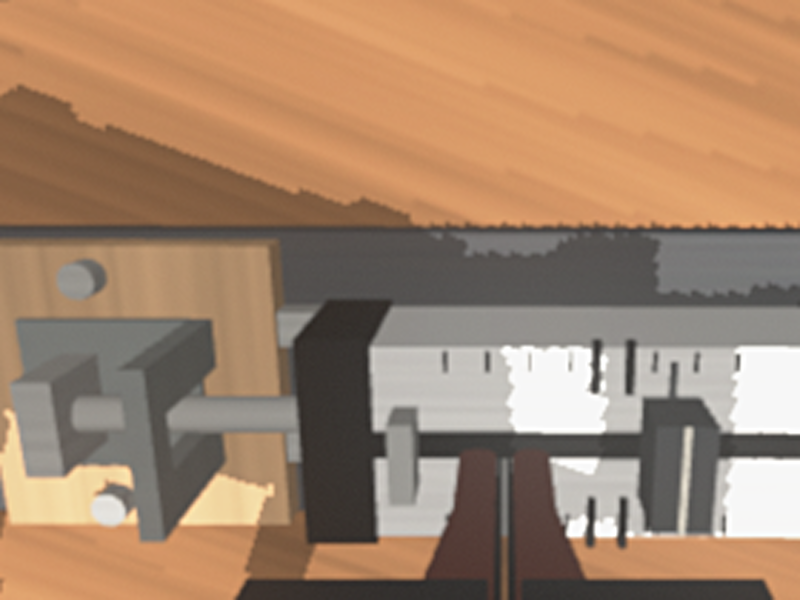

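The view shows fingers at (505,450) now between driver (402,455) and rider (680,465); marks are at x≈597–630. The rider seems not to have moved and no force was felt. I'll check heights.

```bash
python3 - <<'E'
from h import *
s=state(); print(s['ee_pos'],Ro.from_quat(np.roll(s['ee_rot'],-1)).as_matrix().round(3),s['ft_force'])
w=load('w2'); c=2.857
q=lambda u,v:px(w,100+u/c,80+v/c)
for nm,u,v in [('tipL',480,456),('tipR',530,456),('fingerL low',470,520),('rider top',700,480),('rider front',662,480),('rider -n face',680,412),('driver',402,455),('case',450,500),('case',450,400),('cap',340,420)]:
    p=q(u,v); print(nm,p.round(4),'rig',round((p[:2]-o)@d,4),round((p[:2]-o)@n,4))
for nm,u,v in [('marks',597,368),('marks',630,368),('mk',591,522),('mk',622,522)]:
    p=px(w,100+u/c,80+v/c,.063); print(nm,'rig',round((p[:2]-o)@d,4),round((p[:2]-o)@n,4))
w1=load('w1')
for u,v in [(370,250),(377,258),(382,258)]:
  p=px(w1,u*.7,v*.7);print(p.round(4),(p[:2]-o)@d)
E
```

```text
[0.58453739 0.0574277  0.07896941] [[ 0.935  0.356 -0.   ]
 [ 0.356 -0.935 -0.   ]
 [-0.     0.    -1.   ]] [ 0.08964621  0.47857693 -0.34320556]
tipL [0.5933 0.0663 0.0989] rig 0.0152 -0.0124
tipR [0.597  0.0569 0.099 ] rig 0.0051 -0.0124
fingerL low [0.5932 0.0673 0.1266] rig 0.0162 -0.0126
rider top [0.5986 0.0162 0.0827] rig -0.0335 0.0005
rider front [0.5964 0.025  0.0849] rig -0.0246 -0.0005
rider -n face [0.609  0.0235 0.0722] rig -0.0304 -0.0118
driver [0.5779 0.0803 0.0765] rig 0.0337 -0.0029
case [0.564  0.0645 0.0618] rig 0.0239 0.0157
case [0.5893 0.0736 0.0624] rig 0.0234 -0.0112
cap [0.5754 0.0969 0.0634] rig 0.0501 -0.0064
marks rig -0.0119 -0.0195
marks rig -0.0198 -0.0195
mk rig -0.0117 0.0213
mk rig -0.0195 0.0213
[0.6025 0.0269 0.0822] -0.02489625904475049
[0.5986 0.0191 0.0846] -0.03079830696253906
[0.6001 0.0152 0.0846] -0.03501623519813348
```

```bash
python3 - <<'E'
from h import *
print({k:v for k,v in state().items() if k not in('joint_pos','dq','joint_torque','moment')})
move_l(P(.01,.11),.15); move_l(P(-.066,.11),.15); move_l(P(-.066,.079),.1)
fz=lambda:np.mean([ (hold(.02),state()['ft_force'][2])[1] for _ in range(5)])
z0=fz()
for z in np.arange(.076,.0515,-.003):
    move_l(P(-.066,z),.05); f=fz()-z0; print(round(z,3),round(state()['ee_pos'][2],4),round(f,2))
    if f>1.5: break
w=snap('wrist','w3'); s=snap('side','s3'); print(state()['time'])
a=cv2.resize(w['frame'][110:260,200:400],(400,300),interpolation=2); b=cv2.resize(s['frame'][170:320,200:350],(400,400),interpolation=2)
im=np.zeros((400,800,3),np.uint8); im[:300,:400]=a; im[:,400:]=b; cv2.imwrite('pics/c3.png',im)
E
```

```text
{'time': 10.575, 'ee_pos': array([0.58453739, 0.0574277 , 0.07896941]), 'ee_rot': array([ 1.02371006e-05,  9.83507751e-01,  1.80865978e-01, -3.48467425e-05]), 'ft_force': array([ 0.08964621,  0.47857693, -0.34320556]), 'finger_force': 0.0, 'finger_gap': 0.000260016222462418}
0.076 0.0762 0.27
0.073 0.0729 0.26
0.07 0.0699 0.32
0.067 0.0669 0.39
0.064 0.0639 -0.18
0.061 0.0609 0.41
0.058 0.0579 0.11
0.055 0.0549 0.36
0.052 0.0519 0.48
15.2333
```

View pics/c3.png

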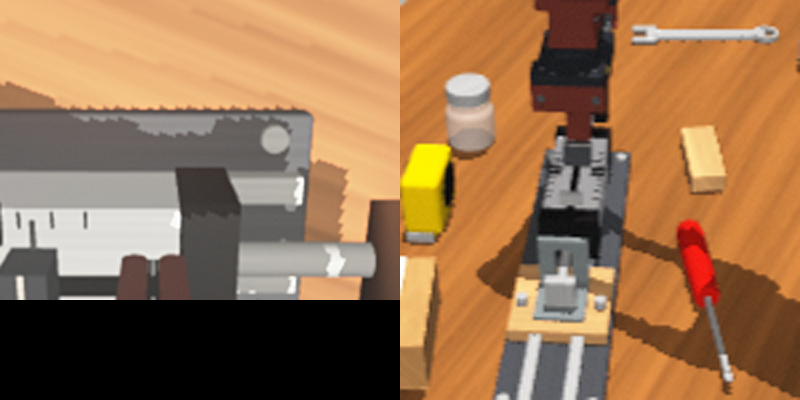

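Fingers at (150,265) in the left crop now stand just above the case, behind the rider (30,270).

```bash
python3 - <<'E'
from h import *
w=load('w3'); 
for u,v in [(133,265),(172,265)]:
    p=px(w,200+u/2,110+v/2); print('tip',p.round(4),round((p[:2]-o)@d,4))
z=.052; f0=fx(15)
move_l(P(-.030,z),.05); print(fx()-f0)
move_l(P(-.006,z),.04); print(fx()-f0)
for x in np.arange(-.005,.012,.001):
    move_l(P(x,z),.03); f=fx(8)-f0; print(round(x,4),round(f,2))
    if f<-1.35: break
w=snap('wrist','w4'); print(state()['time'])
cv2.imwrite('pics/w4b.png',cv2.resize(w['frame'][80:290,100:380],(800,600),interpolation=2))
E
```

```text
tip [ 0.6195 -0.0042  0.0744] -0.06
tip [ 0.6242 -0.0141  0.0766] -0.071
-0.2666598510115867
-0.5488063830481497
-0.005 -0.38
-0.004 -0.46
-0.003 -0.51
-0.002 -0.15
-0.001 -0.42
0.0 -0.47
0.001 -0.28
0.002 -0.34
0.003 -0.29
0.004 -0.32
0.005 -0.55
0.006 -0.52
0.007 -0.58
0.008 -0.54
0.009 -1.03
0.01 -1.2
0.011 -0.79
23.8667
```

View pics/w4b.png

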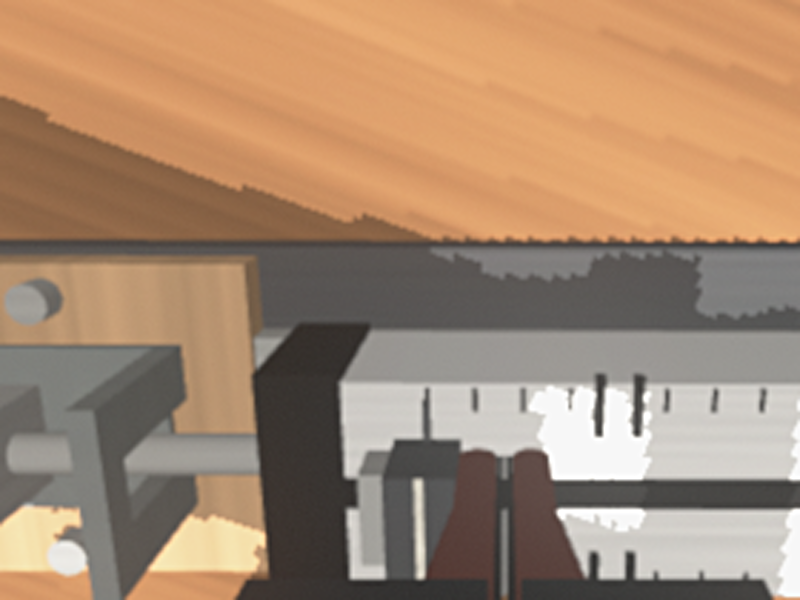

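The rider now rests against the driver (385,500), with its needle at the zero tick (426,400). Time to go for the handle.

```bash
python3 - <<'E'
from h import *
w=load('w4'); c=2.857
for nm,u,v in [('marks',600,405),('marks',639,405),('zero',427,400)]:
    p=px(w,100+u/c,80+v/c,.063); print(nm,'rig',round((p[:2]-o)@d,4),round((p[:2]-o)@n,4))
move_l(P(.006,.052),.05); move_l(P(.006,.13),.2)
move_to(P(-.146,.15),Q); gripper_open(); w=snap('wrist','w5'); print(state()['time'],state()['finger_gap'])
cv2.imwrite('pics/w5b.png',cv2.resize(w['frame'],(800,600),interpolation=2))
E
```

```text
marks rig -0.0086 -0.02
marks rig -0.0167 -0.02
zero rig 0.0274 -0.0211
26.7417 0.08770819849834056
```

View pics/w5b.png

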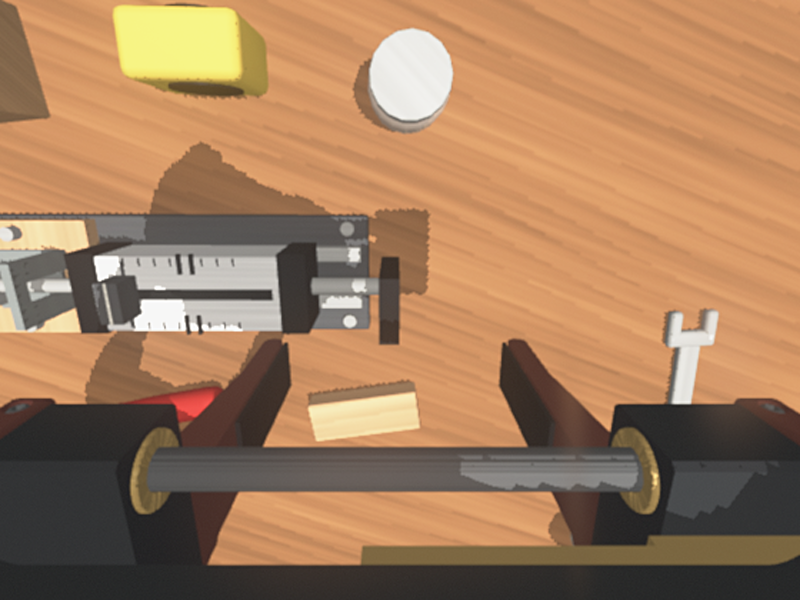

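```bash
python3 - <<'E'
from h import *
w=load('w5');zt=state()['ee_pos'][2]
for u,v in [(507,345),(515,343),(522,348),(282,343),(275,345),(270,352),(283,355),(505,357)]:
    p=px(w,u*.7,v*.7); print(u,v,p.round(4),'dz tcp',round(p[2]-zt,4),'x',round((p[:2]-o)@d-rx(),4),'y',round((p[:2]-o)@n+.001,4))
for u,v in [(382,262),(398,262),(381,340),(398,340),(390,300)]:
    p=px(w,u*.7,v*.7);q=px(w,u*.7,v*.7,.097); print('handle',p.round(4),round((q[:2]-o)@d,4),round((q[:2]-o)@n,4))
E
```

```text
507 345 [ 6.126e-01 -1.989e-01 -2.000e-04] dz tcp -0.1502 x -0.0935 y 0.0649
515 343 [ 0.6677 -0.129   0.1707] dz tcp 0.0207 x -0.0478 y -0.0114
522 348 [ 0.6685 -0.1299  0.1765] dz tcp 0.0265 x -0.0489 y -0.0118
282 343 [ 0.6347 -0.0418  0.1709] dz tcp 0.0209 x 0.0454 y -0.0115
275 345 [ 0.6337 -0.0396  0.1727] dz tcp 0.0227 x 0.0478 y -0.0114
270 352 [ 0.6336 -0.0395  0.1791] dz tcp 0.0291 x 0.048 y -0.0114
283 355 [ 0.6327 -0.0442  0.1765] dz tcp 0.0265 x 0.0439 y -0.0089
505 357 [ 0.662  -0.1262  0.1745] dz tcp 0.0245 x -0.0432 y -0.0071
handle [ 0.6532 -0.074   0.0504] -0.1387 -0.0289
handle [ 0.6572 -0.0839  0.0515] -0.1475 -0.0289
handle [ 0.6191 -0.0874  0.096 ] -0.1377 0.0178
handle [ 0.6226 -0.0968  0.0959] -0.1476 0.0178
handle [ 0.6442 -0.0836  0.0962] -0.143 -0.0068
```

```bash
python3 - <<'E'
from h import *
Z=.049
move_l(P(-.1427,Z,-.0005),.12); f0=fx(12); close(); print('gap',state()['finger_gap'],state()['finger_force'],'f',fx()-f0,rx(),state()['time'])
x=-.1427; on=None; L=[]
while x>-.235:
    x-=.003 if on is None else .004
    move_l(P(x,Z,-.0005),.04); f=fx(4)-f0; L.append((round(x,4),round(f,2)))
    if f>3 and on is None: on=x
    if f>7: break
print(L,state()['time'],f0,x)
w=snap('wrist','w6')
np.save('pull.npy',[x,f0])
cv2.imwrite('pics/w6b.png',cv2.resize(w['frame'][110:320,:280],(800,600),interpolation=2))
E
```

```text
gap 0.012147371357806826 29.998589158058167 f -0.15774965774635094 -0.1427074146218475 29.1833
[(-0.1457, 0.27), (-0.1487, -0.23), (-0.1517, -0.43), (-0.1547, -0.23), (-0.1577, -0.32), (-0.1607, -0.68), (-0.1637, -0.44), (-0.1667, -0.54), (-0.1697, -0.41), (-0.1727, 3.33), (-0.1767, 3.76), (-0.1807, 4.64), (-0.1847, 5.63), (-0.1887, 5.89), (-0.1927, 7.12)] 33.9333 0.2139515380234672 -0.19270000000000004
```

View pics/w6b.png

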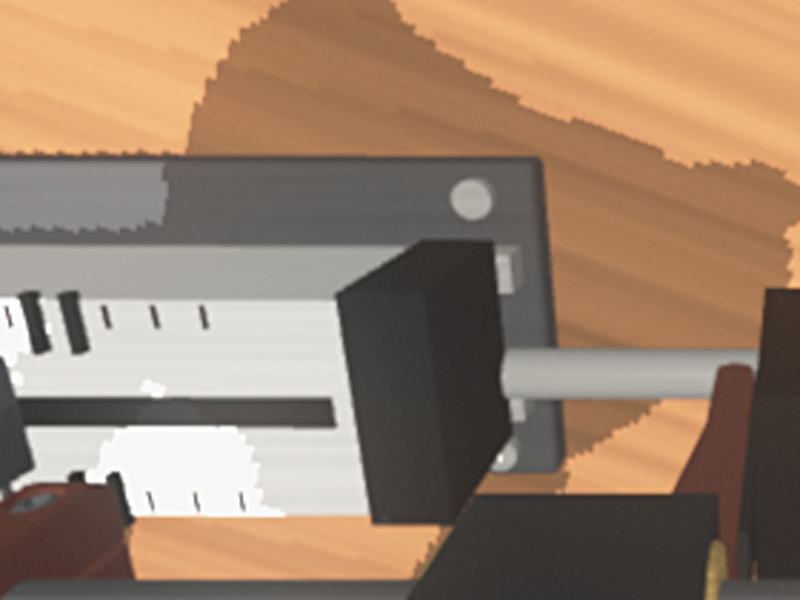

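The long marks stand at (35,322) and (74,322), with the rider's edge at x≈10–30 on the left. I'll measure the draw.

```bash
python3 - <<'E'
from h import *
w=load('w6'); c=2.857
g=lambda u,v,z:(lambda p:np.array([(p[:2]-o)@d,(p[:2]-o)@n]))(px(w,u/c,110+v/c,z))
for u,v in [(35,322),(74,322),(119,498),(107,317),(155,317),(204,317),(150,501),(197,501),(242,501),(340,297),(372,522)]: print(u,v,g(u,v,.063).round(4))
for u,v in [(5,357),(20,410),(33,470),(8,470)]:
    p=px(w,u/c,110+v/c); print('rider',p[2].round(4),g(u,v,p[2]).round(4))
print(np.load('pull.npy'),rx())
E
```

```text
35 322 [-0.0365 -0.0199]
74 322 [-0.0445 -0.0199]
119 498 [-0.0444  0.0211]
107 317 [-0.0515 -0.021 ]
155 317 [-0.0614 -0.021 ]
204 317 [-0.0714 -0.021 ]
150 501 [-0.0511  0.0219]
197 501 [-0.0614  0.0219]
242 501 [-0.0712  0.0219]
340 297 [-0.0999 -0.0253]
372 522 [-0.099   0.0271]
rider 0.063 [-0.0283 -0.0121]
rider 0.0635 [-0.0288 -0.0003]
rider 0.062 [-0.0263  0.0149]
rider 0.0695 [-0.0286  0.0105]
[-0.1927      0.21395154] -0.19156593658781243
```

```bash
python3 - <<'E'
from h import *
Z=.049; x,f0=np.load('pull.npy'); T=-.2108
for _ in range(3):
    e=T-rx() ; 
    if abs(e)<.0006: break
    x+=e if abs(e)<.008 else e*.9
    move_l(P(x,Z,-.0005),.02); print(round(x,4),round(rx(),4),round(fx(3)-f0,2))
hold(.7); print('held',round(rx(),4),round(fx(8)-f0,2),state()['time'])
move_l(P(-.176,Z,-.0005),.02); print(rx(),fx()-f0)
for X in (-.173,-.1715,-.1705,-.1695,-.1685):
    move_l(P(X,Z,-.0005),.01); f=fx(5)-f0; print(X,round(rx(),4),round(f,2))
    if f<-.9: break
print(state()['time'])
w=snap('wrist','w7'); s=snap('side','s7')
np.save('pull.npy',[X,f0])
E
python3 - <<'E'
from h import *
w=load('w7');a=cv2.resize(w['frame'][110:320,:280],(800,600),interpolation=2); cv2.imwrite('pics/w7b.png',a)
E
```

```text
-0.21 -0.2078 9.93
-0.213 -0.2107 10.97
held -0.2107 10.72 36.2333
-0.17609764314253684 3.8853304888883615
-0.173 -0.173 2.99
-0.1715 -0.1715 2.81
-0.1705 -0.1711 -0.66
-0.1695 -0.1697 -1.81
39.9167
```

View pics/w7b.png

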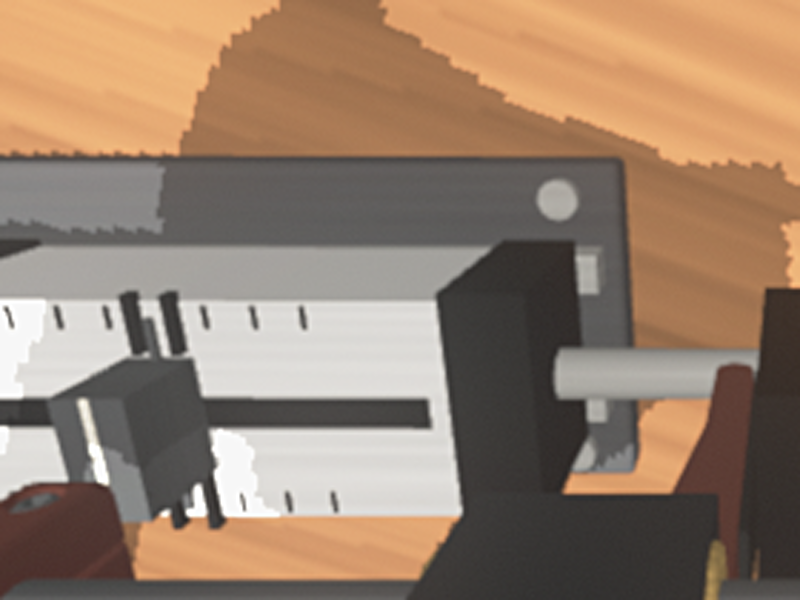

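The needle (150,335) stands between the long marks (132/172), and the handle is home. I'll release, lift and hand in.

```bash
python3 - <<'E'
from h import *
gripper_open(); move_l(P(-.1697,.15,-.0005),.12); w=snap('wrist','w8'); print(state()['time'])
cv2.imwrite('pics/w8b.png',w['frame'])
E
```

```text
42.2833
```

View pics/w8b.png

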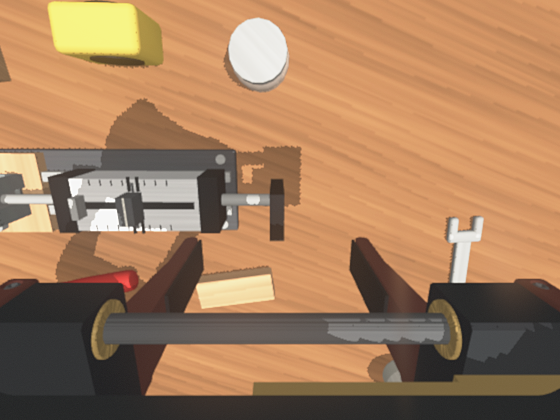

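The gripper is clear, the handle (277,210) is home, the driver (77,207) is back at zero, and the rider (130,205) stands at the marks.

```bash
python3 -c "
from bench import *
print(job_done())"
```

```text
the job is handed in; nothing more can be done
None
```

The proof-pull is done and handed in at about 42 s: the pointer was zeroed against the driver, pulled to mid-marks (about 11 N), held there about a second, the handle eased home, and the pointer left standing between the long marks.

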